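# Balance the weighted ebony bar on the narrow cork rest

### The arm

A 6-joint arm with a two-finger parallel gripper is mounted at the origin on the work surface. World frame = base frame: x ahead of the robot, y to its left, z up, the work surface at z = 0. Lengths are in m, angles in rad, forces in N, time in s.
With the tool pointing down it reaches from about 0.35 to 0.775 m from the base axis. Payload 7.3 kg.
Tool frame: the origin (TCP) lies between the finger pads; the fingertips stand 14 mm ahead of it and the grasp point (between the pads) lies 5 mm behind it; z points along the fingers, y is the line along which they close (so a half turn about z gives the same grasp; the last joint's range is limited). The gripper opens to 92 mm and grips with 3 to 60 N. Pads are 19 mm wide; open, the fingers measure 130 mm over their backs; the gripper's body (75 mm by 190 mm) begins 47 mm behind the grasp point.
Start: joints at [-1.415, 0.342, 1.524, -0, 1.275, -0.146], TCP at [0.156, -0.501, 0.241] pointing down, gripper open.
Joint ranges: [-2.53, 2.53], [-0.77, 2.02], [0.04, 2.7], [-1, 4.14], [0.28, 2.66], [-3.11, 3.11]. Speed limits (rad/s): [2.57, 2.57, 3.14, 3.14, 3.14, 3.14].

### API

Orientations are given as [roll, pitch, yaw] about the fixed x, y, z axes, in that order (R = Rz(yaw) Ry(pitch) Rx(roll)).
In Python, from cell import robot, eyes gives the robot as it stands. The module is installed in compiled form; this text tells all that it offers.
- The arm moves only by the shell command python3 -m handwheel 'ROWS' [FORCE]. ROWS is JSON, one flat list of numbers, 5 for each row, row after row: the shift along the world's x, y, z in mm, then the turn about the world's z in rad, then the opening, from 0 (shut) to 1 (fully open). In form: [x, y, z, spin, jaw, x, y, z, spin, jaw, ...]. A call has 1 to 8 rows; each row shifts and turns the commanded pose from where the row before left it; what a row does not reach is not made up. A row lasts 1/10 s, in which the tool goes at most 50 mm and 8.59 degrees, less where a joint would pass 70% of its speed; a pose out of reach is approached as far as the arm can. A call with a gripper value outside its range is refused whole. The fingers move at their own pace and stop on an object; FORCE is the grip in N (left out, the last holds). Time passes only in rows, so rows that do not move let the fingers close. It gives the time, the measured TCP pose, the force, the opening and the grip force at its end, in the units of the state.
- robot.observe(): the state, without advancing time (a new reading comes with each control period).
- eyes.read_camera(name): name is "scene" or "top" or "wrist"; returns (picture, depth): 384x512x3 uint8, blue, green, red; 384x512 float32, m along the optical axis (not along the pixel's ray), 0 where there is no reading.
- eyes.calibration(name): a dict with "fx", "fy", "cx", "cy" (pixels), "dist_coeffs" ([k1, k2, p1, p2, k3] as OpenCV has them; the pictures are not rectified), "world_to_cam" (4x4, takes a point from world to camera coordinates). Camera axes: x right, y down, z forward; pixel columns grow to the right and rows downward; lengths in m; the calibration is good to about 2 mm. A picture is of the moment at which its call begins: read the wrist's pose just before it. calibration takes no time and is no camera call; for the wrist camera it gives the pose at the moment of the call.
- robot.hand_in(): hands the job in; it is judged then, once.
The state is a dict: "time": time; "qpos": joint angles; "qvel": joint speeds; "joint_efforts": joint torques, N m; "tool_pos": TCP position; "tool_rot": TCP orientation; "contact_force": force on the tool from outside, world axes, zero at the start; "torque": the same for the moment, N m; "opening": finger opening in m; "grip_force": force on a finger pad.
Only numpy, scipy, OpenCV 4.12 (cv2) and the standard library are available. Lean on these libraries where they do the work, as an engineer would, in place of code of your own. Each camera call takes 0.05 s, during which the arm holds its last target. There are 200 camera calls.

### The job

The ebony finishing bar has a lead plug hidden somewhere inside it, so its balance point is not where it looks: feel for it, then set the bar square across the narrow cork-topped rest that stands on the turntable, so that it balances there level by itself with its full width on the cork. Never let the bar drop or topple off, and leave the monkey, the red inro and the mallet where they are.

Things in the scene. Friction and masses are not known exactly. Their poses are not given: they have to be found in the camera images.
- bar: black ebony bar with rounded edges, 200 long (its x), 26 wide (y), 26 tall (z) mm, about 0.3 to 0.5 kg, lying on the bench. Origin: centre of its underside. A heavy lead plug that cannot be seen is fixed inside; it puts the balance point anywhere from 45 mm to the one side to 45 mm to the other side of the middle along the bar's length, different each time
- turntable: small steel turntable with a cork rim, fixed to the bench: disc 160 mm across with its top 36 mm above the bench, a thin post (16 mm across) at its centre, and on the post a narrow rest. Origin: on the bench under its centre
- rest_top (a point): centre of the top of the narrow rest, 120 mm above the bench: a flat cork-topped brass bar 50 mm long (its x) and only 16 mm wide (its y); z up. The ebony bar has to lie across it, along the rest's y
- monkey: carved stag-antler monkey, loose, about 60 wide and 67 mm tall, origin at the centre of its underside; a bystander
- inro: red lacquer inro box, loose, 34 (x) by 58 (y) by 68 mm tall, origin at the centre of its underside; a bystander
- mallet: pear-wood mallet lying on the bench, loose: head 44 mm thick and 70 mm long, handle 18 mm thick, about 190 mm long in all along its x, head at +x, origin on the bench level near the neck; a bystander
There are look-alikes about, which are no part of the job. What is meant by the bar is not blue, and is the larger of those in its own colour.

How it is judged:
By the outcome, as a careful person would: the job done as asked, in the order asked, and still so for the second after the job is handed in, with the robot touching nothing.
It also fails if it takes over 69 s, if anything falls off the work surface, if the arm or the gripper's body presses on something with over 40 N, if the wrist force passes 120 N, or if a joint passes its speed limit or range.

## Working session

There is one attempt and no reset: what is moved stays moved. The work goes in short steps, Python scripts to look and compute and a shell command to move; the robot and the scene stay as the last step left them, time stands still between calls to the robot, and variables do not carry over. Pictures are saved under pics/ and viewed, at most 10 in all, crops included, and the job is handed in when it is done.

```bash
mkdir -p pics; cat > h.py <<'E'
import numpy as np, cv2
from cell import robot, eyes
def shot(n):
    c=eyes.calibration(n); p,d=eyes.read_camera(n); return p,d,c
def world(d,c):
    K=np.array([[c['fx'],0,c['cx']],[0,c['fy'],c['cy']],[0,0,1]])
    h,w=d.shape; uv=np.stack(np.meshgrid(np.arange(w),np.arange(h)),-1).reshape(-1,1,2).astype(np.float32)
    n=cv2.undistortPoints(uv,K,np.array(c['dist_coeffs'])).reshape(h,w,2)
    P=np.dstack([n*d[...,None],d]); T=np.linalg.inv(np.array(c['world_to_cam']))
    return P@T[:3,:3].T+T[:3,3]
E
python3 - <<'E'
from h import *
s=robot.observe(); print(s)
for n in('top','scene'):
    p,d,c=shot(n); np.savez(f'{n}.npz',p=p,W=world(d,c),d=d); cv2.imwrite(f'pics/{n}0.png',p)
E
```

```text
{'time': 0.0, 'qpos': array([-1.41501043e+00,  3.42704057e-01,  1.52501239e+00,  1.37382293e-05,
        1.27539298e+00, -1.45996910e-01]), 'qvel': array([-0.00083799,  0.00122859, -0.00102893,  0.00032565, -0.00186467,
        0.00035605]), 'joint_efforts': array([ 2.56048981e-03, -4.31234980e+01, -2.44224536e+01,  7.19659659e-02,
        5.58728515e-02, -1.49826355e-04]), 'tool_pos': array([ 0.15600877, -0.50088445,  0.24005625]), 'tool_rot': array([-3.14009392e+00, -2.33656204e-04,  3.01778618e-01]), 'contact_force': array([-0.98337612,  0.66668271, -1.13037051]), 'torque': array([ 0.00562028, -0.03111178,  0.0292902 ]), 'grip_force': 0.0, 'opening': 0.09161557201044858}
```

View pics/top0.png

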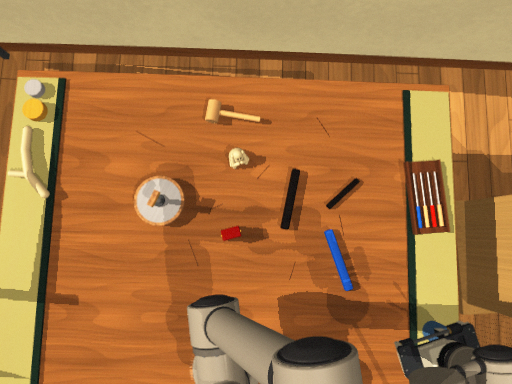

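View pics/scene0.png

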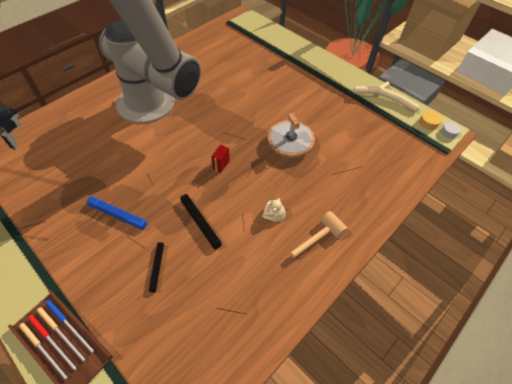

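The top view shows the bar at (290,198), a smaller black look-alike at (343,193), and the turntable at (158,200) with the rest near (155,199). The inro is at (231,233), the monkey at (238,158) and the mallet at (230,112). The scene view agrees.

```bash
python3 - <<'E'
from h import *
for n,bb,rb in(('top',(275,160,310,235),(130,170,190,230)),('scene',(170,185,230,255),(262,105,320,160))):
    z=np.load(n+'.npz');p,W,d=z['p'],z['W'],z['d']
    def sub(b): return p[b[1]:b[3],b[0]:b[2]].astype(int),W[b[1]:b[3],b[0]:b[2]]
    q,w=sub(bb); m=(q.max(-1)<70)&(w[...,2]>.015)&(w[...,2]<.04); P=w[m]
    t=P[P[:,2]>np.median(P[:,2])-.004]
    r=cv2.minAreaRect((t[:,:2]*1000).astype(np.float32)); print(n,'bar',m.sum(),np.median(t[:,2]),r,cv2.boxPoints(r).tolist())
    q,w=sub(rb); m=(w[...,2]>.105)&(w[...,2]<.135); P=w[m]
    r=cv2.minAreaRect((P[:,:2]*1000).astype(np.float32)); print(' rest',m.sum(),np.percentile(P[:,2],[5,50,95]),r,cv2.boxPoints(r).tolist(), P[:,:2].mean(0))
    m=(w[...,2]>.03)&(w[...,2]<.042);P=w[m];print(' disc',m.sum(),cv2.minEnclosingCircle((P[:,:2]*1000).astype(np.float32)))
    hsv=cv2.cvtColor(p,cv2.COLOR_BGR2HSV)
    m=(W[...,2]>.012)&(W[...,2]<.2)&(W[...,0]>.25)&(W[...,0]<.95)&(abs(W[...,1])<.6)&(d>0)
    k,l,st,_=cv2.connectedComponentsWithStats(m.astype(np.uint8))
    for i in range(1,k):
        if st[i,4]>30:
            P=W[l==i]; print('  blob',st[i],P.min(0).round(3),P.max(0).round(3))
E
```

```text
top bar 487 0.023882311838264947 ((529.3555908203125, -187.06117248535156), (26.31305694580078, 195.40834045410156), 79.22898864746094) [[430.9140319824219, -181.72653198242188], [622.879638671875, -218.24526977539062], [627.797119140625, -192.39581298828125], [435.83154296875, -155.8770751953125]]
 rest 107 [0.11106416 0.11782149 0.12182129] ((512.7410888671875, 232.29684448242188), (16.224733352661133, 48.43368148803711), 64.84903717041016) [[487.3724365234375, 235.24586486816406], [531.2141723632812, 214.6613311767578], [538.1097412109375, 229.3478240966797], [494.26800537109375, 249.93235778808594]] [0.51260053 0.23164528]
 disc 1766 ((513.4986572265625, 232.84986877441406), 80.15518188476562)
  blob [205 100  55  23 489] [ 0.777 -0.081  0.013] [0.846 0.097 0.047]
  blob [229 147  20  20 284] [ 0.63  -0.048  0.013] [0.695 0.015 0.069]
  blob [403 162  14  73 444] [ 0.424 -0.6    0.012] [ 0.663 -0.567  0.033]
  blob [281 168  19  61 502] [ 0.434 -0.216  0.012] [ 0.629 -0.159  0.032]
  blob [ 133  175   52   51 2001] [0.433 0.152 0.023] [0.592 0.313 0.123]
  blob [327 178  33  30 2
[... 936 characters left out ...]
5, 227.7102813720703), 80.45899963378906)
  blob [351  86  11  11  66] [0.503 0.577 0.012] [0.54  0.6   0.046]
  blob [ 267  113   48   44 1449] [0.43  0.148 0.022] [0.588 0.307 0.125]
  blob [211 144  18  27 346] [ 0.39  -0.035  0.012] [0.438 0.028 0.073]
  blob [180 193  41  55 596] [ 0.43  -0.22   0.012] [ 0.628 -0.161  0.032]
  blob [ 87 197  60  32 588] [ 0.25  -0.391  0.012] [ 0.433 -0.305  0.031]
  blob [262 198  23  23 381] [ 0.628 -0.053  0.012] [0.692 0.008 0.07 ]
  blob [291 211  57  46 684] [ 0.775 -0.086  0.013] [0.848 0.092 0.048]
  blob [148 242  15  50 342] [ 0.501 -0.419  0.012] [ 0.603 -0.311  0.023]
  blob [ 49 290  64  77 772] [ 0.423 -0.6    0.012] [ 0.666 -0.571  0.034]
```

```bash
python3 -m handwheel '[31,26,0,-0.041,1,31,26,0,-0.041,1,31,26,0,-0.041,1,31,26,0,-0.041,1,31,26,0,-0.041,1,31,26,0,-0.041,1,31,26,0,-0.041,1,31,26,0,-0.041,1]' 20 >/dev/null
python3 -m handwheel '[31,26,0,-0.041,1,31,26,0,-0.041,1,32,26,0,-0.041,1,32,26,0,-0.038,1,0,0,0,0,1,0,0,0,0,1]'
python3 - <<'E'
from h import *
p,d,c=shot('wrist'); W=world(d,c); cv2.imwrite('pics/w1.png',p)
m=(p.max(-1)<70)&(W[...,2]>.015)&(W[...,2]<.04)&(W[...,1]>-.26)
k,l,st,_=cv2.connectedComponentsWithStats(m.astype(np.uint8)); i=1+st[1:,4].argmax(); P=W[l==i]
print(st[i],np.percentile(P[:,2],[5,50,95])); P=P[abs(P[:,2]-np.median(P[:,2]))<.004]
print(cv2.minAreaRect((P[:,:2]*1000).astype(np.float32)))
E
```

```text
time: 1.5
tool_pos: [0.5301, -0.1886, 0.24]
tool_rot: [3.142, 0.002, -0.185]
contact_force: [1.0, 0.6, -0.1]
opening: 0.0916
grip_force: 0.0
[ 242   74   23  179 3855] [0.02525436 0.02682242 0.02815359]
((530.991943359375, -189.74171447753906), (23.3907527923584, 193.771728515625), 79.4701919555664)
```

View pics/w1.png

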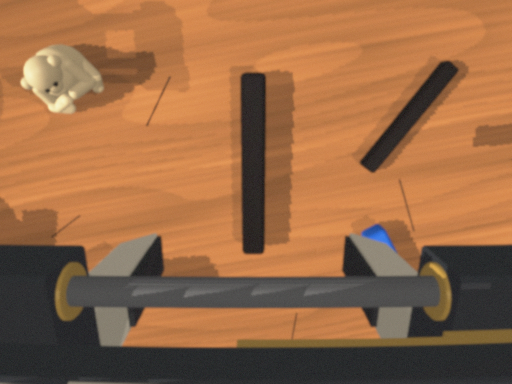

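The wrist view has the bar upright at columns 242–265, rows 74–253. That puts it at (531,−190) mm, which agrees with the other two views. Next I take a torque baseline, then descend and grip the middle.

```bash
cat > feel.py <<'E'
from h import *
import sys
F=[];T=[];w=[]
for i in range(int(sys.argv[1])):
    eyes.read_camera('wrist'); s=robot.observe(); F.append(s['contact_force']);T.append(s['torque'])
F=np.array(F);T=np.array(T);y=s['tool_rot'][2]
print('t',s['time'],'F',F.mean(0).round(3),F.std(0).round(2),'T',T.mean(0).round(4),T.std(0).round(3),
 'T across bar (y_tool horizontally)',T.mean(0)@[-np.sin(y),np.cos(y),0], s['tool_pos'].round(4),s['tool_rot'].round(3),s['opening'],s['grip_force'])
E
python3 feel.py 12
python3 -m handwheel '[1,-1,-40,0,1,0,0,-40,0,1,0,0,-40,0,1,0,0,-40,0,1,0,0,-30,0,1,0,0,-20,0,1,0,0,-12,0,1,0,0,0,0,1]'
python3 -m handwheel '[0,0,0,0,0.2,0,0,0,0,0.2,0,0,0,0,0.2,0,0,0,0,0.2,0,0,0,0,0.2,0,0,0,0,0.2,0,0,0,0,0.2]' 40
```

```text
t 2.15 F [-0.063  0.07  -0.086] [0.54 0.29 0.48] T [0.0402 0.0298 0.0023] [0.032 0.027 0.024] T across bar (y_tool horizontally) 0.03674913903089342 [ 0.53   -0.1894  0.2408] [ 3.141 -0.    -0.187] 0.09192393016139576 0.0
time: 2.95
tool_pos: [0.5304, -0.1899, 0.0174]
tool_rot: [-3.141, 0.003, -0.187]
contact_force: [0.2, 0.2, -0.0]
opening: 0.0921
grip_force: 0.0
time: 3.65
tool_pos: [0.5311, -0.1903, 0.0188]
tool_rot: [3.141, -0.0, -0.187]
contact_force: [-0.1, 1.7, 0.1]
opening: 0.0406
grip_force: 0.0
```

```bash
python3 -m handwheel '[0,0,0,0,0.2,0,0,0,0,0.2,0,0,0,0,0.2,0,0,0,0,0.2,0,0,0,0,0.2]'
python3 -m handwheel '[0,0,3,0,0.2,0,0,3,0,0.2,0,0,3,0,0.2,0,0,3,0,0.2,0,0,0,0,0.2,0,0,0,0,0.2]'; python3 feel.py 14
```

```text
time: 4.15
tool_pos: [0.531, -0.1901, 0.0187]
tool_rot: [-3.141, 0.0, -0.187]
contact_force: [0.8, 1.4, 0.2]
opening: 0.0255
grip_force: 40.0
time: 4.75
tool_pos: [0.5311, -0.1903, 0.0308]
tool_rot: [3.141, -0.0, -0.187]
contact_force: [0.6, 0.2, -4.1]
opening: 0.0257
grip_force: 40.0
t 5.45 F [-0.148  0.083 -3.963] [0.55 0.4  0.36] T [ 0.0566  0.101  -0.0043] [0.026 0.025 0.027] T across bar (y_tool horizontally) 0.10977454584703945 [ 0.5311 -0.1903  0.0307] [ 3.141 -0.    -0.187] 0.02587184703706237 39.99203681945801
```

Relative to the baseline, the torque is 0.073 N·m at 3.9 N. The balance point is therefore about 19 mm toward the bar's +x end, so I'll set it down, regrip there and feel again.

```bash
python3 -m handwheel '[0,0,-5,0,0.2,0,0,-4,0,0.2,0,0,-3,0,0.2,0,0,0,0,0.2,0,0,0,0,0.45,0,0,0,0,0.45,0,0,0,0,0.45]'
python3 -m handwheel '[10,-2,0,0,0.45,9,-1.5,0,0,0.45,0,0,0,0,0.45,0,0,0,0,0.2,0,0,0,0,0.2,0,0,0,0,0.2,0,0,0,0,0.2,0,0,0,0,0.2]'
python3 -m handwheel '[0,0,0,0,0.2,0,0,3,0,0.2,0,0,3,0,0.2,0,0,3,0,0.2,0,0,3,0,0.2,0,0,0,0,0.2,0,0,0,0,0.2]'; python3 feel.py 24
```

```text
time: 6.15
tool_pos: [0.5314, -0.1905, 0.0189]
tool_rot: [3.141, -0.001, -0.187]
contact_force: [0.0, 0.3, 0.3]
opening: 0.0405
grip_force: 0.0
time: 6.95
tool_pos: [0.5497, -0.1937, 0.0186]
tool_rot: [-3.142, 0.001, -0.187]
contact_force: [-1.2, 0.1, 0.2]
opening: 0.0259
grip_force: 40.0
time: 7.65
tool_pos: [0.5501, -0.1938, 0.0308]
tool_rot: [3.141, -0.0, -0.187]
contact_force: [-0.4, 0.0, -3.5]
opening: 0.0254
grip_force: 40.0
t 8.85 F [ 0.049  0.092 -3.878] [0.57 0.44 0.54] T [0.0367 0.0244 0.0072] [0.024 0.029 0.029] T across bar (y_tool horizontally) 0.030816053711536017 [ 0.5501 -0.1938  0.0308] [ 3.142 -0.    -0.187] 0.02581187953968934 39.99589383602142
```

The residual is about −1.5 mm, so the grip is on the balance point. Next I lift and carry the bar to a spot beside the rest for a closer look.

```bash
python3 -m handwheel '[0,0,10,0,0.2,0,0,22,0,0.2,0,0,25,0,0.2,0,0,25,0,0.2,0,0,25,0,0.2,0,0,25,0,0.2,0,0,20,0,0.2,0,0,10,0,0.2]' 50 >/dev/null
python3 -m handwheel '[1,10,0,0.04,0.2,2,18,0,0.07,0.2,2.5,25,0,0.095,0.2,2.5,25,0,0.095,0.2,2.5,25,0,0.095,0.2,2.5,25,0,0.095,0.2,2.5,25,0,0.095,0.2,2.5,25,0,0.095,0.2]'
python3 -m handwheel '[2.5,25,0,0.095,0.2,2.5,25,0,0.095,0.2,2.5,25,0,0.095,0.2,2.5,25,0,0.095,0.2,2.5,25,0,0.095,0.2,2.5,25,0,0.095,0.2,2,20,0,0.06,0.2,2,18,0,0.01,0.2]'
python3 -m handwheel '[2,10,0,0.007,0.2,0,0,0,0,0.2,0,0,0,0,0.2]'
python3 - <<'E'
from h import *
print(robot.observe()['tool_pos'],robot.observe()['tool_rot'])
p,d,c=shot('wrist'); W=world(d,c); cv2.imwrite('pics/w2.png',p)
m=(W[...,2]>.108)&(W[...,2]<.132)&(np.hypot(W[...,0]-.511,W[...,1]-.231)<.04)&(d>0)
P=W[m]; print(m.sum(),np.percentile(P[:,2],[5,50,95])); P=P[abs(P[:,2]-.120)<.005]
print(cv2.minAreaRect((P[:,:2]*1000).astype(np.float32)))
m=(W[...,2]>.03)&(W[...,2]<.042)&(np.hypot(W[...,0]-.511,W[...,1]-.231)<.11)&(d>0)
print(cv2.minEnclosingCircle((W[m][:,:2]*1000).astype(np.float32)))
E
```

```text
time: 10.45
tool_pos: [0.5672, -0.0139, 0.1912]
tool_rot: [-3.14, 0.002, 0.499]
contact_force: [-0.1, -1.4, -3.4]
opening: 0.0253
grip_force: 50.0
time: 11.25
tool_pos: [0.586, 0.174, 0.1912]
tool_rot: [-3.139, 0.001, 1.136]
contact_force: [0.4, -0.8, -3.7]
opening: 0.0258
grip_force: 50.0
time: 11.55
tool_pos: [0.5889, 0.1818, 0.1923]
tool_rot: [-3.141, 0.001, 1.139]
contact_force: [-0.5, 0.6, -3.8]
opening: 0.0253
grip_force: 50.0
[0.5889215  0.18176274 0.19234903] [-3.14130476e+00  9.03540143e-04  1.13936760e+00]
2180 [0.11128327 0.12086027 0.12204452]
((511.8699035644531, 230.76425170898438), (16.96090316772461, 51.15021896362305), 65.90772247314453)
((511.9807434082031, 231.19650268554688), 79.93914794921875)
```

View pics/w2.png

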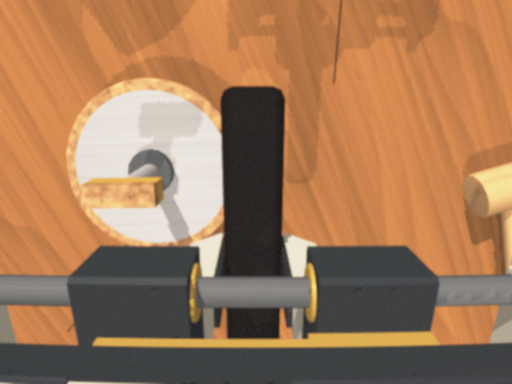

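The wrist view shows the rest at about (122,192), parallel to the finger axis, with the bar at columns 222–284. The measured rest centre is (512,231) mm and its top is at 0.1205 m. Its long axis is at −0.42 rad, so the bar's target yaw is 1.15.

```bash
python3 -m handwheel '[-8,5,0,0,0.2,-15,10,0,0.003,0.2,-17,11,0,0.003,0.2,-17,11,0,0.003,0.2,-13,8,0,0.002,0.2,-7,4,0,0,0.2,0,0,0,0,0.2]' >/dev/null
python3 -m handwheel '[0,0,-10,0,0.2,0,0,-15,0,0.2,0,0,-12,0,0.2,0,0,-6,0,0.2,0,0,-2,0,0.2,0,0,0,0,0.2,0,0,0,0,0.2]'; python3 feel.py 24
```

```text
time: 13.0
tool_pos: [0.5125, 0.2313, 0.1482]
tool_rot: [3.141, -0.001, 1.151]
contact_force: [0.6, -0.8, -3.4]
opening: 0.0256
grip_force: 50.0
t 14.2 F [-0.05   0.199 -3.92 ] [0.5  0.61 0.41] T [-0.0379 -0.0628 -0.0103] [0.027 0.024 0.032] T across bar (y_tool horizontally) 0.008978470769405257 [0.5121 0.2312 0.1477] [ 3.141 -0.     1.151] 0.0257158345822559 49.9957537651062
```

The torque bias changes with pose: its along-bar component shifted here. Before trusting the balance point I'll set the bar down on free bench at this same yaw, and compare loaded and empty readings at one identical pose.

```bash
python3 -m handwheel '[0,0,12,0,0.2,0,0,18,0,0.2,10,-5,10,0,0.2,22,-10,0,0,0.2,30,-13,0,0,0.2,30,-13,0,0,0.2,28,-13,0,0,0.2,18,-8,0,0,0.2]' >/dev/null
python3 -m handwheel '[8,-3,0,0,0.2,0,0,-15,0,0.2,0,0,-30,0,0.2,0,0,-35,0,0.2,0,0,-35,0,0.2,0,0,-25,0,0.2,0,0,-12,0,0.2,0,0,-5,0,0.2]' >/dev/null
python3 -m handwheel '[0,0,0,0,0.2,0,0,0,0,0.2,0,0,0,0,0.2]'; python3 feel.py 24
```

```text
time: 16.1
tool_pos: [0.659, 0.1664, 0.0325]
tool_rot: [3.139, -0.002, 1.151]
contact_force: [-0.1, 1.0, -4.3]
opening: 0.0258
grip_force: 50.0
t 17.3 F [ 0.148  0.047 -3.763] [0.43 0.54 0.45] T [-0.021  -0.0716 -0.0059] [0.025 0.034 0.029] T across bar (y_tool horizontally) -0.01004483180070348 [0.6581 0.1662 0.0308] [3.141 0.    1.151] 0.025315199402728285 49.99574840068817
```

```bash
python3 -m handwheel '[0,0,-5,0,0.2,0,0,-4,0,0.2,0,0,-3,0,0.2,0,0,0,0,0.2,0,0,0,0,0.5,0,0,0,0,0.5,0,0,0,0,0.5,0,0,0,0,0.5]'
python3 -m handwheel '[0,0,6,0,0.5,0,0,6,0,0.5,0,0,0,0,0.5]'; python3 feel.py 30
```

```text
time: 18.1
tool_pos: [0.6583, 0.1662, 0.019]
tool_rot: [3.141, -0.0, 1.151]
contact_force: [0.1, -0.6, -0.6]
opening: 0.0454
grip_force: 0.0
time: 18.4
tool_pos: [0.659, 0.1664, 0.0323]
tool_rot: [3.139, -0.001, 1.151]
contact_force: [0.9, 0.2, 0.7]
opening: 0.0457
grip_force: 0.0
t 19.9 F [-0.075 -0.059 -0.043] [0.57 0.44 0.47] T [-0.018  -0.072  -0.0009] [0.027 0.031 0.024] T across bar (y_tool horizontally) -0.01294703013066891 [0.6581 0.1662 0.0307] [ 3.141 -0.     1.151] 0.04556686675113826 0.0
```

At the identical pose the loaded minus empty torque is 0.003 N·m, or 0.8 ± 2 mm, so the grip is on the balance point. I regrip and take the bar back over the rest.

```bash
python3 -m handwheel '[0,0,-6,0,0.5,0,0,-6,0,0.5,0,0,0,0,0.2,0,0,0,0,0.2,0,0,0,0,0.2,0,0,0,0,0.2,0,0,0,0,0.2,0,0,0,0,0.2]' 50
python3 -m handwheel '[0,0,5,0,0.2,0,0,12,0,0.2,0,0,25,0,0.2,0,0,35,0,0.2,0,0,35,0,0.2,0,0,30,0,0.2,0,0,17,0,0.2,-8,3,10,0,0.2]'
python3 -m handwheel '[-18,8,0,0,0.2,-28,13,0,0,0.2,-30,13,0,0,0.2,-30,13,0,0,0.2,-22,10,0,0,0.2,-10,5,0,0,0.2,0,0,-10,0,0.2,0,0,-15,0,0.2]'
python3 -m handwheel '[0,0,-12,0,0.2,0,0,-6,0,0.2,0,0,-2,0,0.2,0,0,0,0,0.2,0,0,0,0,0.2]'
```

```text
time: 20.7
tool_pos: [0.6581, 0.1663, 0.0188]
tool_rot: [3.141, -0.0, 1.151]
contact_force: [0.4, 0.2, -1.5]
opening: 0.0257
grip_force: 50.0
time: 21.5
tool_pos: [0.651, 0.1689, 0.1906]
tool_rot: [3.138, -0.002, 1.15]
contact_force: [0.4, 0.3, -3.7]
opening: 0.0254
grip_force: 50.0
time: 22.3
tool_pos: [0.5131, 0.2312, 0.1629]
tool_rot: [3.139, -0.002, 1.151]
contact_force: [1.0, -0.2, -4.0]
opening: 0.0256
grip_force: 50.0
time: 22.8
tool_pos: [0.5126, 0.2312, 0.1431]
tool_rot: [3.141, -0.001, 1.151]
contact_force: [0.2, -0.3, -3.4]
opening: 0.0258
grip_force: 50.0
```

```bash
python3 -m handwheel '[0,0,-1,0,0.2,0,0,-1,0,0.2,0,0,0,0,0.2,0,0,0,0,0.2]'|grep -E "pos|force"; for i in 1 2 3 4; do python3 -m handwheel '[0,0,-0.7,0,0.2,0,0,0,0,0.2,0,0,0,0,0.2]'|grep -E "pos|contact"; done
```

```text
tool_pos: [0.5121, 0.2313, 0.1408]
contact_force: [-0.4, 0.5, -3.4]
grip_force: 50.0
tool_pos: [0.512, 0.2312, 0.14]
contact_force: [0.2, 0.3, -3.8]
tool_pos: [0.512, 0.2312, 0.1393]
contact_force: [0.3, -0.3, -4.0]
tool_pos: [0.5122, 0.2312, 0.1388]
contact_force: [-0.2, 0.2, -2.9]
tool_pos: [0.5122, 0.2313, 0.1387]
contact_force: [-2.4, 0.0, 5.8]
```

Contact at TCP z = 0.1388. I ease off the press, then drop the grip to 4 N and check for any tendency to tilt before letting go.

```bash
python3 -m handwheel '[0,0,0.4,0,0.2,0,0,0,0,0.2,0,0,0,0,0.2]' 50|grep -E "pos|contact"; python3 -m handwheel '[0,0,0,0,0.2,0,0,0,0,0.2,0,0,0,0,0.2]' 4|grep -E "pos|force"
cat > lev.py <<'E'
from h import *
import sys
u=np.array([np.cos(1.151),np.sin(1.151)]);n=np.array([-u[1],u[0]]);cen=np.array([.512,.231])
for cam in('wrist','scene'):
    p,d,c=shot(cam); W=world(d,c); r=W[...,:2]-cen; a=r@u; b=r@n
    m=(d>0)&(p.max(-1)<70)&(abs(b)<.025)&(abs(a)<.14)&(W[...,2]>.10)&(W[...,2]<.17)
    if cam=='wrist': m&=a>.025
    z=W[...,2]; k=m&(abs(z-.146)<.006)
    if k.sum()>50: print(cam,k.sum(),'slope',np.polyfit(a[k],z[k],1).round(4),'a',a[k].min().round(4),a[k].max().round(4),'b mean',b[k].mean().round(4),'yaw off',np.polyfit(a[k],b[k],1)[0].round(4))
    if len(sys.argv)>1: cv2.imwrite(f'pics/{cam}_{sys.argv[1]}.png',p)
E
python3 lev.py; python3 feel.py 6
```

```text
tool_pos: [0.5122, 0.2313, 0.1387]
contact_force: [-2.9, -1.8, 5.5]
tool_pos: [0.5121, 0.2313, 0.1387]
contact_force: [-2.6, -1.7, 5.0]
grip_force: 4.0
wrist 7807 slope [-0.0088  0.1471] a 0.025 0.0793 b mean 0.0003 yaw off 0.0002
scene 222 slope [0.0051 0.1463] a -0.123 -0.009 b mean -0.0027 yaw off 0.0068
t 25.4 F [-2.717 -0.502  5.823] [0.28 0.59 0.35] T [-0.1438  0.4061  0.0275] [0.023 0.019 0.021] T across bar (y_tool horizontally) 0.2969227982027645 [0.5122 0.2313 0.1387] [ 3.141 -0.     1.151] 0.025808780352444976 4.000613763928413
```

```bash
for i in 1 2 3; do python3 -m handwheel '[0,0,0.3,0,0.2,0,0,0,0,0.2]' 6|grep -E "pos|contact"; done; python3 lev.py
```

```text
tool_pos: [0.5121, 0.2313, 0.1387]
contact_force: [-2.1, 0.2, 2.7]
tool_pos: [0.5122, 0.2313, 0.1387]
contact_force: [-1.2, -0.5, 0.5]
tool_pos: [0.512, 0.2312, 0.1387]
contact_force: [0.1, -0.5, -2.8]
wrist 7779 slope [-0.0089  0.1471] a 0.025 0.0792 b mean 0.0004 yaw off -0.0016
scene 225 slope [0.0083 0.1468] a -0.1228 -0.0082 b mean -0.0024 yaw off 0.0021
```

```bash
python3 -m handwheel '[0,0,-0.3,0,0.2,0,0,0,0,0.2]' 3|grep -E "contact|force"; python3 -m handwheel '[0,0,0,0,0.29,0,0,0,0,0.3]'; python3 lev.py
```

```text
contact_force: [-0.7, -0.4, -3.9]
grip_force: 3.0
time: 26.5
tool_pos: [0.5124, 0.2313, 0.1394]
tool_rot: [3.141, -0.001, 1.151]
contact_force: [-0.3, 0.2, 0.5]
opening: 0.0272
grip_force: 0.0
wrist 7691 slope [-0.0085  0.1471] a 0.025 0.0791 b mean 0.0005 yaw off -0.0005
scene 229 slope [0.0064 0.1465] a -0.123 -0.004 b mean -0.0024 yaw off 0.0076
```

The bar is free and hasn't moved. I open a little more, wait, and check again.

```bash
python3 -m handwheel '[0,0,0,0,0.36,0,0,0,0,0.4,0,0,0,0,0.44,0,0,0,0,0.48,0,0,0,0,0.48]'|grep -E "opening|contact"; python3 lev.py
python3 -m handwheel '[0,0,5,0,0.48,0,0,10,0,0.48,0,0,15,0,0.48,0,0,20,0,0.48,0,0,25,0,0.48,0,0,25,0,0.48,0,0,0,0,0.48,0,0,0,0,0.48]'; python3 lev.py rel; python3 -m handwheel '[0,0,0,0,0.48,0,0,0,0,0.48,0,0,0,0,0.48,0,0,0,0,0.48,0,0,0,0,0.48,0,0,0,0,0.48]'|grep time;python3 lev.py
```

```text
contact_force: [-0.8, 0.7, 1.0]
opening: 0.0437
wrist 7748 slope [-0.0091  0.1471] a 0.025 0.0793 b mean 0.0005 yaw off -0.0012
scene 227 slope [0.0025 0.1462] a -0.1229 -0.0054 b mean -0.0024 yaw off 0.0025
time: 28.0
tool_pos: [0.5122, 0.2313, 0.2399]
tool_rot: [3.14, -0.001, 1.151]
contact_force: [-0.8, -0.4, -0.1]
opening: 0.0439
grip_force: 0.0
wrist 2654 slope [-0.0081  0.1471] a 0.025 0.0788 b mean 0.0004 yaw off -0.0001
scene 373 slope [-0.0009  0.1462] a -0.1222 0.0752 b mean -0.0027 yaw off 0.0005
time: 28.7
wrist 2681 slope [-0.0072  0.1471] a 0.025 0.0785 b mean 0.0004 yaw off -0.0046
scene 365 slope [0.0022 0.1463] a -0.1223 0.0748 b mean -0.0028 yaw off -0.0061
```

View pics/scene_rel.png

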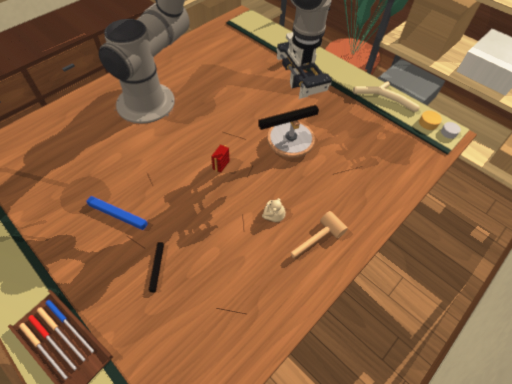

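View pics/wrist_rel.png

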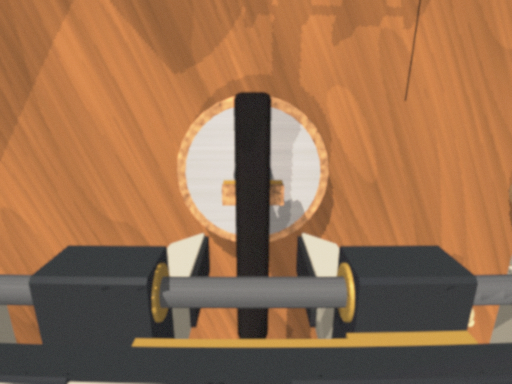

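The scene view shows the bar lying level across the rest, spanning (260–318, 108–126). In the wrist view the cork sticks out equally on both sides, at (222–284, 192), and the bar lies square to it. The bystanders haven't moved and the gripper is clear, so I'm handing in.

```bash
python3 -c "
from cell import robot
print(robot.hand_in())"
```

```text
the job is handed in; nothing more can be done
None
```

The ebony bar balances level and square on the cork rest by itself, with its full width on the cork, and it never dropped. Its balance point is about 19 mm from the middle. The monkey, inro and mallet were left where they were, and the job was handed in at about 29 s of the 69 s allowed; no verdict was returned.

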